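# Find the bearing under the lids

### The job

One of the two lidded white tubs on the bench holds a ball bearing and the other an oblong steel clamp bar. Lift the lids to find the bearing, take it out and lay it flat in the open blue tray. Any lid you lift must end lying knob up, flat on the bench or properly back on its own tub.

Things in the scene. Friction and masses are not known exactly. Their poses are not given: they have to be found in the camera images.
- lid_1: loose white lid of the left (+y) tub, 90 g: 136 mm disc, 5 mm thick, over a 4 mm deep plug, 112 mm wide; on top a black upright knob, 24 mm wide, 30 mm tall. Lifts straight up by the knob. Origin: centre of the plug's underside, z up: disc top at 9 mm, knob top at 39 mm. Origin 36 mm above the bench on its tub, 0 lying on the bench. Bench 0.44 m ahead and 0.30 m left or right of the robot is clear for lids
- lid_2: lid of the right (-y) tub, the same as lid_1 in every way. Each lid starts centred on its own round white tub, which is fixed to the bench: 132 mm outside and 124 mm inside diameter, 40 mm high, floor 4 mm above the bench; the plug has 6 mm play all round in the tub's mouth
- bearing: ball bearing: round steel ring with black shield face and dark bore, 35 mm outside diameter, 14 mm thick, 54 g, flat within 4 mm of the centre of either tub's floor, hidden until that tub's lid is off (the other tub holds a steel bar 60 x 20 x 14 mm with two holes). Origin: centre of its underside, 4 mm above the bench at the start, z up along its axis
- tray: the open blue plastic tray on the bench between the tubs and the robot, fixed: 104 mm square outside, 96 mm square inside, 18 mm high, walls and floor 4 mm thick, nothing in it. Origin: centre of its underside, on the bench; x and y along its sides, z up
There are look-alikes about, which are no part of the job. Leave any yellow look-alike of the lid_2 alone.

How it is judged:
By the outcome, as a careful person would: the job done as asked, in the order asked, and still so for the second after the job is handed in, with the robot touching nothing.
It also fails if it takes over 64 s, if anything falls off the work surface, if the arm or the gripper's body presses on something with over 40 N, if the wrist force passes 120 N, or if a joint passes its speed limit or range.

### The arm

A 7-joint arm with a two-finger parallel gripper is mounted at the origin on the work surface. World frame = base frame: x ahead of the robot, y to its left, z up, the work surface at z = 0. Lengths are in m, angles in degrees, forces in N, time in s.
With the tool pointing down it reaches from about 0.425 to 0.875 m from the base axis. Payload 9.9 kg.
Tool frame: the origin (TCP) lies at the very end of the fingers, on their centre line; the grasp point (between the pads) lies r.grip_point_offset behind it (r.grip_point_offset is the distance from the TCP to the grasp point, in m); z points along the fingers, y is the line along which they close (so a half turn about z gives the same grasp; the last joint's range is limited). The gripper opens to 85 mm and grips with 20 to 120 N. Pads are 22 mm wide; open, the fingers measure 114 mm over their backs; the gripper's body (76 mm by 85 mm) begins 54 mm behind the grasp point. The pads swing forward as they close: fully open they stand 13 mm farther back than shut.
Start: joints at [66.36, 32.985, 1.427, 82.34, -0.859, 64.687, -3.237], TCP at [0.218, -0.639, 0.231] pointing down, gripper open.
Joint ranges: [-157.87, 157.87], [-19.46, 123.44], [-87.15, 90], [11.01, 140.99], [-62.26, 242.26], [9.8, 113.94], [-161.44, 161.44]. Speed limits (degrees/s): [127.2, 127.2, 172.46, 172.46, 180, 180, 180].

### API

Orientations are given as [roll, pitch, yaw] about the fixed x, y, z axes, in that order (R = Rz(yaw) Ry(pitch) Rx(roll)).
In Python, from station import r, vision, job gives the robot as it stands.
- The arm moves only by the tool play_rows, never from a script. Its argument "series" is a list of rows, each an object with "grip": the gripper's target within -1 to 1 (shut at 1, half-way at 0, fully open at -1); "linear": the shift along the tool's x, y, z as a fraction of full scale, a list of three; "roll": the turn about the tool's z as a fraction of full scale. A call has 1 to 8 rows; each row is the pose to reach, as a shift and turn from the pose commanded when the call began, along the tool's axes at that moment, turning the shorter way round; what a row does not reach only later rows make up. Full scale, the value 1, is 50 cm for a shift and 360 degrees for a turn. A row lasts 1/8 s, in which the tool goes at most 62.5 mm and 10.7 degrees, less where a joint would pass 70% of its speed; a pose out of reach is approached as far as the arm can. A call with a number of a shift or a turn outside -1 to 1 is refused whole. A call with a gripper value outside its range is refused whole. The fingers move at their own pace and stop on an object; "grip_force" is the grip in N (left out, the last holds). Time passes only in rows, so rows that repeat a pose let the fingers close. It gives the time, the measured TCP pose, the force, the opening and the grip force at its end, in the units of the state.
- r.state(): the state, without advancing time (a new reading comes with each control period).
- vision.get_image(name): name is "side" or "top"; returns (picture, depth): 480x640x3 uint8, red, green, blue; 480x640 float32, m along the optical axis (not along the pixel's ray), 0 where there is no reading.
- vision.get_calibration(name): a dict with "vfov" (degrees; the focal length in pixels is half the picture's height over the tangent of half this angle, whatever the lens; pixels are square), "cx", "cy" (the principal point, pixels), "rvec" (rotation vector, rad) and "tvec" (3), from world to camera coordinates, as OpenCV has them. Camera axes: x right, y down, z forward; pixel columns grow to the right and rows downward; lengths in m; the calibration is good to about 2 mm. A picture is of the moment at which its call begins. get_calibration takes no time and is no camera call.
- job.finish_job(): hands the job in; it is judged then, once.
The state is a dict: "time": time; "qpos": joint angles; "dq": joint speeds; "joint_torque": joint torques, N m; "position": TCP position; "ee_rot": TCP orientation; "force": force on the tool from outside, world axes, zero at the start; "ft_torque": the same for the moment, N m; "gripper_width": opening from 0.0 (shut) to 1.0 (fully open); "finger_force": force on a finger pad.
Only numpy, scipy, OpenCV 4.12 (cv2) and the standard library are available. Lean on these libraries where they do the work, as an engineer would, in place of code of your own. Each camera call takes 0.05 s, during which the arm holds its last target. There are 200 camera calls.

## Working session

There is one attempt and no reset: what is moved stays moved. The work goes in short steps, Python scripts to look and compute and a tool call to move; the robot and the scene stay as the last step left them, time stands still between calls to the robot, and variables do not carry over. Pictures are saved under pics/ and viewed, at most 10 in all, crops included, and the job is handed in when it is done.

Besides the shell and the picture viewer there is one more tool, called after "Request:" as a command line: name --argument value ..., lists and objects as JSON in quotes. play_rows: Moves the arm, as the interface text tells. Its arguments: {"type":"object","properties":{"series":{"type":"array","items":{"type":"object","properties":{"grip":{"type":"number"},"linear":{"type":"array","items":{"type":"number","minimum":-1,"maximum":1}},"roll":{"type":"number","minimum":-1,"maximum":1}}}},"grip_force":{"type":"number"}},"required":["series"]}

```bash
mkdir -p pics; cat > h.py <<'E'
import numpy as np, cv2
from station import r, vision, job
def cal(n):
    c=vision.get_calibration(n); f=240/np.tan(np.radians(c['vfov'])/2)
    R=cv2.Rodrigues(np.array(c['rvec'],float))[0]; return f,c['cx'],c['cy'],R,np.array(c['tvec'],float).ravel()
def cast(n,u,v,z):
    f,cx,cy,R,t=cal(n); d=R.T@np.array([(u-cx)/f,(v-cy)/f,1]); o=-R.T@t
    return o+d*(z-o[2])/d[2]
def cloud(n,dep):
    f,cx,cy,R,t=cal(n); v,u=np.mgrid[:480,:640]
    P=np.stack([(u-cx)/f*dep,(v-cy)/f*dep,dep],-1); return (P-t)@R
def grab(n,name):
    im,d=vision.get_image(n); cv2.imwrite(f'pics/{name}.png',im[...,::-1]); return im,d
E
python3 - <<'E'
from h import *
for n in ('top','side'):
    im,d=grab(n,n+'0'); print(n,vision.get_calibration(n),(d>0).mean())
print(r.state(), r.grip_point_offset)
E
```

```text
top {'vfov': 46.527944709233346, 'cx': 317.42042809272624, 'cy': 240.55032013424767, 'rvec': array([ 2.10937735, -2.10875992,  0.22039688]), 'tvec': array([-0.07408051,  0.48906886,  1.19975869])} 0.9957845052083333
side {'vfov': 56.07804666938536, 'cx': 313.14735865852947, 'cy': 240.4459250567553, 'rvec': array([ 2.42326453e+00, -6.04810970e-02,  2.06369896e-03]), 'tvec': array([-0.46116456, -0.02058959,  0.82490775])} 0.9959993489583333
{'time': 0.1, 'qpos': array([66.35909941, 33.02967851,  1.42299747, 82.38114123, -0.85940982,
       64.68662815, -3.23791749]), 'dq': array([-0.04175664, -0.08596613, -0.11099717, -0.11597815, -0.05366926,
       -0.02224161, -0.0918491 ]), 'joint_torque': array([ 5.13789273e-03, -7.67299891e+01,  2.25758694e+00, -2.86607337e+01,
        1.58844976e-02,  8.60025524e-03, -2.30440196e-05]), 'position': array([ 0.21785234, -0.63845075,  0.23051005]), 'ee_rot': array([-1.79913217e+02,  4.16207048e-03,  1.88412325e+01]), 'force': array([ 0.1782528 , -0.29709656, -0.43559982]), 'ft_torque': array([-0.0230846 , -0.00787032,  0.01026908]), 'finger_force': 0.0, 'gripper_width': 0.9990764177420107} 0.0187
```

View pics/top0.png

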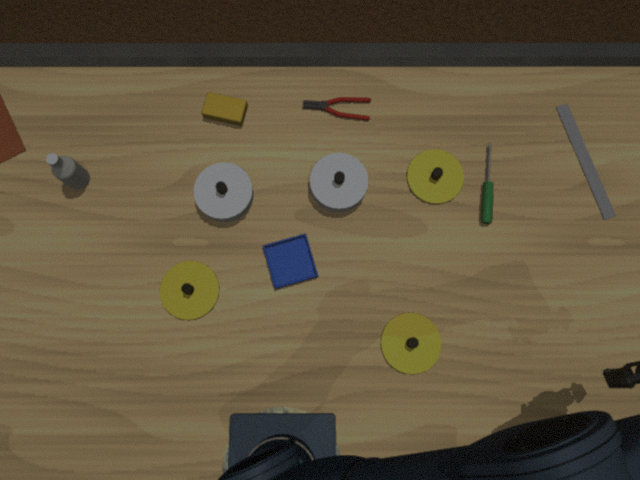

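View pics/side0.png

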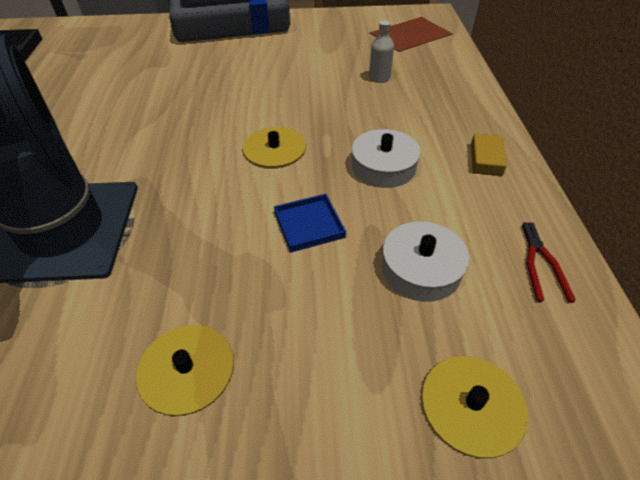

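The top view shows white lids at about (223,190) and (339,181), the blue tray at (290,261), and yellow look-alikes at (189,290), (411,343) and (436,176). I'll measure these next.

```bash
cat >> h.py <<'E'
def knob(im,dep,c,n='top'):
    # black knob near pixel c: points at knob-top height
    P=cloud(n,dep); v,u=np.mgrid[:480,:640]
    m=(np.hypot(u-c[0],v-c[1])<32)&(im.max(-1)<60)
    return P[m]
E
python3 - <<'E'
from h import *
for n,cs in (('top',[(223,190),(339,181)]),('side',[(385,150),(426,250)])):
    im=cv2.imread(f'pics/{n}0.png')[...,::-1]; _,d=vision.get_image(n); P=cloud(n,d)
    hsv=cv2.cvtColor(np.ascontiguousarray(im),cv2.COLOR_RGB2HSV)
    v,u=np.mgrid[:480,:640]
    for c in cs:
        near=np.hypot(u-c[0],v-c[1])<45
        dm=near&(abs(P[...,2]-.045)<.005)&(hsv[...,1]<60)
        km=near&(im.max(-1)<60)
        kt=km&(P[...,2]>.069)
        e=cv2.minEnclosingCircle(P[...,:2][dm].astype(np.float32))
        print(n,'disc z',np.median(P[dm][:,2]),'circle',e,'knob top',P[kt].mean(0),kt.sum(), 'med z max',np.percentile(P[km][:,2],95))
    m=(abs(hsv[...,0].astype(int)-115)<15)&(hsv[...,1]>150)&(hsv[...,2]>60)
    k,l,s,_=cv2.connectedComponentsWithStats(m.astype(np.uint8)); 
    c=[i for i in range(1,k) if s[i,4]>800]
    for i in c:
        q=P[l==i]; q=q[q[:,2]<.03]
        if len(q)>100: print('tray',cv2.minAreaRect(q[:,:2].astype(np.float32)), np.percentile(q[:,2],[5,50,95]))
for c in [(189,290),(411,343),(436,176)]: print('yellow',cast('top',*c,.005))
for p in [(.44,.3),(.44,-.3)]:
    f,cx,cy,R,t=cal('top'); q=R@np.array([*p,0])+t; print(p,q[0]/q[2]*f+cx,q[1]/q[2]*f+cy)
E
```

```text
top disc z 0.04467831581530486 circle ((0.6100749373435974, 0.14531290531158447), 0.06869032979011536) knob top [0.60880453 0.14407774 0.07395037] 75 med z max 0.07708730305127783
top disc z 0.044494635571354926 circle ((0.6340537071228027, -0.12290728837251663), 0.068308025598526) knob top [ 0.626376   -0.12203962  0.09120124] 73 med z max 0.07841688347757424
tray ((0.4492424726486206, -0.010707031935453415), (0.10043302178382874, 0.09948236495256424), 16.068538665771484) [-0.00059451  0.00390045  0.01494546]
side disc z 0.043843452919837225 circle ((0.6138584017753601, 0.14129061996936798), 0.06963145732879639) knob top [0.60970944 0.12874096 0.07984742] 78 med z max 0.07430916976082778
side disc z 0.043950906455098866 circle ((0.6365544199943542, -0.1263035535812378), 0.0690833330154419) knob top [ 0.63389007 -0.13136079  0.07702659] 142 med z max 0.07447453610678748
tray ((0.45252954959869385, -0.015377715229988098), (0.1019664779305458, 0.1051442101597786), 16.309955596923828) [0.00127345 0.00314399 0.01686948]
yellow [0.38350746 0.21959275 0.005     ]
yellow [ 0.26457454 -0.28340228  0.005     ]
yellow [ 0.65650867 -0.35652067  0.005     ]
(0.44, 0.3) 155.9754620424476 265.9470286226524
(0.44, -0.3) 415.2127171623336 265.98200390963416
```

Request:
play_rows --series '[{"linear": [0.8, -0.5, 0], "roll": 0, "grip": -0.4}, {"linear": [0.8, -0.5, 0], "roll": 0, "grip": -0.4}, {"linear": [0.8, -0.5, 0], "roll": 0, "grip": -0.4}, {"linear": [0.8, -0.5, 0], "roll": 0, "grip": -0.4}, {"linear": [0.8, -0.5, 0], "roll": 0, "grip": -0.4}, {"linear": [0.8, -0.5, 0], "roll": 0, "grip": -0.4}, {"linear": [0.8, -0.5, 0], "roll": 0, "grip": -0.4}, {"linear": [0.8, -0.5, 0], "roll": 0, "grip": -0.4}]' --grip_force 40

```text
time: 1.2
position: [0.518, -0.2693, 0.2312]
ee_rot: [-179.9, -0.1, 19.1]
force: [-0.2, -0.3, -0.5]
gripper_width: 0.701
finger_force: 0.0
```

```bash
cat >> h.py <<'E'
from scipy.spatial.transform import Rotation as Ro
def shift(*p):
    s=r.state(); R=Ro.from_euler('xyz',s['ee_rot'],degrees=True)
    print('t',round(s['time'],2),'pos',s['position'].round(4),'rot',s['ee_rot'].round(2),'w',round(s['gripper_width'],3),'F',s['force'].round(1),'ff',round(s['finger_force'],1))
    for q in p: print(q,'->',(R.inv().apply(np.array(q)-s['position'])/.5).round(4))
E
python3 -c "
from h import *
shift((.6353,-.1246,.12),(.6353,-.1246,.049))"
```

```text
t 1.2 pos [ 0.518  -0.2693  0.2312] rot [-1.7994e+02 -6.0000e-02  1.9070e+01] w 0.701 F [-0.2 -0.3 -0.5] ff 0.0
(0.6353, -0.1246, 0.12) -> [ 0.3161 -0.1967  0.223 ]
(0.6353, -0.1246, 0.049) -> [ 0.3159 -0.1966  0.365 ]
```

Request:
play_rows --series '[{"linear": [0.316, -0.197, 0.1], "roll": 0, "grip": -0.4}, {"linear": [0.316, -0.197, 0.22], "roll": 0, "grip": -0.4}, {"linear": [0.316, -0.197, 0.22], "roll": 0, "grip": -0.4}, {"linear": [0.316, -0.197, 0.22], "roll": 0, "grip": -0.4}, {"linear": [0.316, -0.197, 0.22], "roll": 0, "grip": -0.4}, {"linear": [0.316, -0.197, 0.22], "roll": 0, "grip": -0.4}]'

```text
time: 1.95
position: [0.6332, -0.1309, 0.1221]
ee_rot: [179.9, 0.0, 18.7]
force: [-0.6, -0.6, 0.1]
gripper_width: 0.701
finger_force: 0.0
```

```bash
python3 -c "
from h import *
shift((.6353,-.1246,.049))
grab('side','side1')"
```

```text
t 1.95 pos [ 0.6332 -0.1309  0.1221] rot [1.7991e+02 1.0000e-02 1.8730e+01] w 0.701 F [-0.6 -0.6  0.1] ff 0.0
(0.6353, -0.1246, 0.049) -> [ 0.008  -0.0108  0.1461]
```

View pics/side1.png

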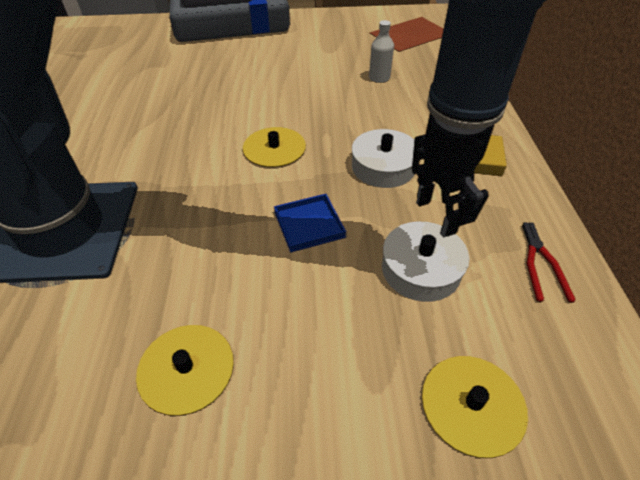

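The gripper stands above lid_2, whose knob is at about (427,245). The remaining offset is lag in reaching the last commanded pose, so I'll go straight down and close.

Request:
play_rows --series '[{"linear": [0, 0, 0.06], "roll": 0, "grip": -0.4}, {"linear": [0, 0, 0.11], "roll": 0, "grip": -0.4}, {"linear": [0, 0, 0.145], "roll": 0, "grip": -0.4}, {"linear": [0, 0, 0.145], "roll": 0, "grip": -0.4}, {"linear": [0, 0, 0.145], "roll": 0, "grip": -0.4}, {"linear": [0, 0, 0.145], "roll": 0, "grip": -0.4}]'

```text
time: 2.75
position: [0.6342, -0.1291, 0.0499]
ee_rot: [180.0, -0.1, 18.8]
force: [0.5, -0.3, 0.9]
gripper_width: 0.701
finger_force: 0.0
```

```bash
python3 -c "
from h import *
shift((.6353,-.1246,.049))"
```

```text
t 2.75 pos [ 0.6342 -0.1291  0.0499] rot [ 1.7995e+02 -9.0000e-02  1.8830e+01] w 0.701 F [ 0.5 -0.3  0.9] ff 0.0
(0.6353, -0.1246, 0.049) -> [ 0.005  -0.0077  0.0018]
```

Request:
play_rows --series '[{"linear": [0.005, -0.008, 0], "roll": 0, "grip": -0.4}, {"linear": [0.005, -0.008, 0], "roll": 0, "grip": 0.2}, {"linear": [0.005, -0.008, 0], "roll": 0, "grip": 0.7}, {"linear": [0.005, -0.008, 0], "roll": 0, "grip": 0.7}, {"linear": [0.005, -0.008, 0], "roll": 0, "grip": 0.7}, {"linear": [0.005, -0.008, 0], "roll": 0, "grip": 0.7}]' --grip_force 40

```text
time: 3.5
position: [0.6347, -0.1242, 0.049]
ee_rot: [180.0, -0.0, 18.8]
force: [-1.1, 1.5, 6.5]
gripper_width: 0.263
finger_force: 39.3
```

```bash
python3 -c "
from h import *
shift((.6353,-.1246,.15))"
```

```text
t 3.5 pos [ 0.6347 -0.1242  0.049 ] rot [ 1.800e+02 -2.000e-02  1.884e+01] w 0.263 F [-1.1  1.5  6.5] ff 39.3
(0.6353, -0.1246, 0.15) -> [ 0.0008  0.0012 -0.2019]
```

Gripped at about 22–24 mm, which matches the knob. Lifting slowly.

Request:
play_rows --series '[{"linear": [0, 0, -0.03], "roll": 0, "grip": 0.7}, {"linear": [0, 0, -0.08], "roll": 0, "grip": 0.7}, {"linear": [0, 0, -0.14], "roll": 0, "grip": 0.7}, {"linear": [0, 0, -0.2], "roll": 0, "grip": 0.7}, {"linear": [0, 0, -0.2], "roll": 0, "grip": 0.7}, {"linear": [0, 0, -0.2], "roll": 0, "grip": 0.7}]'

```text
time: 4.25
position: [0.6342, -0.1243, 0.1486]
ee_rot: [-180.0, 0.0, 18.8]
force: [0.0, 0.2, -0.2]
gripper_width: 0.268
finger_force: 39.2
```

```bash
python3 -c "
from h import *
shift((.44,-.30,.15),(.44,-.3,.06))
grab('side','side2')"
```

```text
t 4.25 pos [ 0.6342 -0.1243  0.1486] rot [-1.7999e+02  3.0000e-02  1.8830e+01] w 0.268 F [ 0.   0.2 -0.2] ff 39.2
(0.44, -0.3, 0.15) -> [-0.4811  0.2072 -0.0025]
(0.44, -0.3, 0.06) -> [-0.481   0.2072  0.1775]
```

View pics/side2.png

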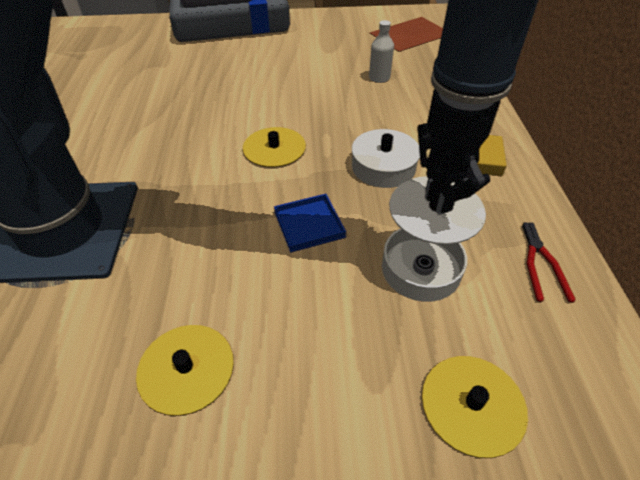

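The lid is held and roughly level, and the bearing shows in the right tub at about (424,264). I'll set the lid down at (0.44, -0.30).

Request:
play_rows --series '[{"linear": [-0.06, 0.026, 0], "roll": 0, "grip": 0.7}, {"linear": [-0.14, 0.06, 0], "roll": 0, "grip": 0.7}, {"linear": [-0.23, 0.1, 0], "roll": 0, "grip": 0.7}, {"linear": [-0.32, 0.138, 0], "roll": 0, "grip": 0.7}, {"linear": [-0.41, 0.177, 0], "roll": 0, "grip": 0.7}, {"linear": [-0.46, 0.198, 0.05], "roll": 0, "grip": 0.7}, {"linear": [-0.481, 0.207, 0.12], "roll": 0, "grip": 0.7}, {"linear": [-0.481, 0.207, 0.18], "roll": 0, "grip": 0.7}]'

```text
time: 5.3
position: [0.4386, -0.3006, 0.0571]
ee_rot: [-179.9, 0.1, 18.7]
force: [0.4, 0.3, -1.0]
gripper_width: 0.271
finger_force: 39.2
```

Request:
play_rows --series '[{"linear": [0, 0, 0.0], "roll": 0, "grip": 0.7}, {"linear": [0, 0, 0.03], "roll": 0, "grip": 0.7}, {"linear": [0, 0, 0.05], "roll": 0, "grip": 0.7}, {"linear": [0, 0, 0.07], "roll": 0, "grip": 0.7}, {"linear": [0, 0, 0.08], "roll": 0, "grip": 0.7}, {"linear": [0, 0, 0.08], "roll": 0, "grip": 0.7}, {"linear": [0, 0, 0.08], "roll": 0, "grip": 0.7}]'

```text
time: 6.18
position: [0.4406, -0.3, 0.019]
ee_rot: [180.0, -0.0, 18.8]
force: [-0.4, 0.6, -0.6]
gripper_width: 0.269
finger_force: 39.3
```

```bash
python3 -c "
from h import *
shift((.44,-.3,.013))
im,d=grab('side','side3')
P=cloud('side',d); hsv=cv2.cvtColor(im,cv2.COLOR_RGB2HSV)
m=(hsv[...,1]<60)&(hsv[...,2]>70)&(np.hypot(P[...,0]-.44,P[...,1]+.3)<.09)&(P[...,2]<.05)
q=P[m]; A=np.c_[q[:,:2]-[.44,-.3],np.ones(len(q))]; print(len(q),np.linalg.lstsq(A,q[:,2],rcond=None)[0], cv2.minEnclosingCircle(q[:,:2].astype(np.float32)))
# bearing
m=(abs(P[...,2]-.018)<.004)&(np.hypot(P[...,0]-.6353,P[...,1]+.1246)<.035)&(hsv[...,2]<200)
q=P[m];print('bearing',len(q),q.mean(0),cv2.minEnclosingCircle(q[:,:2].astype(np.float32)))
cv2.imwrite('pics/c3.png',cv2.resize(im[200:460,250:560,::-1],None,fx=2.4,fy=2.3))
"
```

```text
t 6.17 pos [ 0.4406 -0.3     0.019 ] rot [ 1.7998e+02 -1.0000e-02  1.8830e+01] w 0.269 F [-0.4  0.6 -0.6] ff 39.3
(0.44, -0.3, 0.013) -> [-0.0011 -0.0003  0.0121]
5243 [0.00444784 0.00022948 0.01394241] ((0.4396415054798126, -0.29832789301872253), 0.07174140214920044)
bearing 287 [ 0.63884144 -0.12759907  0.01732564] ((0.6383442878723145, -0.12570184469223022), 0.01859595812857151)
```

View pics/c3.png

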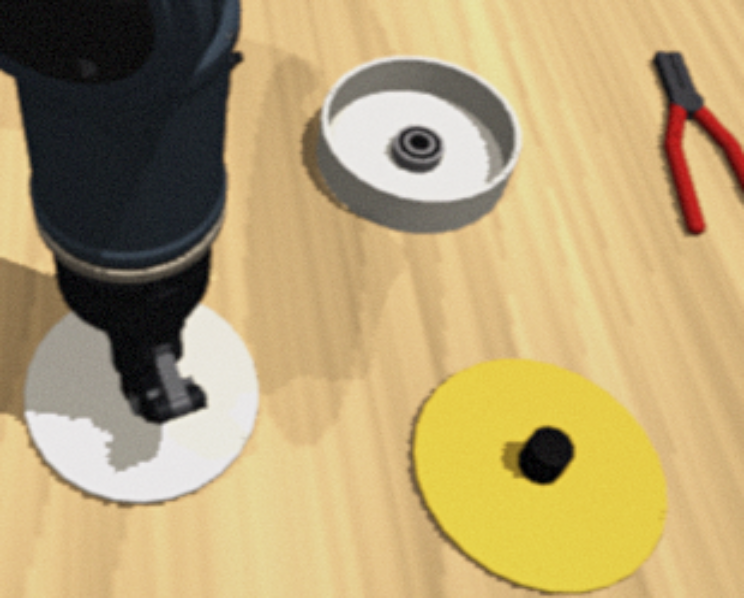

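The lid is level, about 5 mm above the bench, and the bearing sits mid-tub. I'll lower the last 5 mm, release and rise.

Request:
play_rows --series '[{"linear": [0, 0, 0.006], "roll": 0, "grip": 0.7}, {"linear": [0, 0, 0.011], "roll": 0, "grip": 0.7}, {"linear": [0, 0, 0.011], "roll": 0, "grip": 0.7}, {"linear": [0, 0, 0.011], "roll": 0, "grip": 0.3}, {"linear": [0, 0, 0.011], "roll": 0, "grip": -0.3}, {"linear": [0, 0, 0.011], "roll": 0, "grip": -0.3}, {"linear": [0, 0, 0.011], "roll": 0, "grip": -0.3}, {"linear": [0, 0, 0.011], "roll": 0, "grip": -0.3}]'

```text
time: 7.22
position: [0.4404, -0.2998, 0.0133]
ee_rot: [-180.0, 0.0, 18.8]
force: [0.0, 0.2, 0.2]
gripper_width: 0.651
finger_force: 0.0
```

Request:
play_rows --series '[{"linear": [0, 0, -0.03], "roll": 0, "grip": -0.3}, {"linear": [0, 0, -0.09], "roll": 0, "grip": -0.3}, {"linear": [0, 0, -0.18], "roll": 0, "grip": -0.3}, {"linear": [0, 0, -0.24], "roll": 0, "grip": -0.3}, {"linear": [0, 0, -0.24], "roll": 0, "grip": -0.3}, {"linear": [0, 0, -0.24], "roll": 0, "grip": -0.3}]'

```text
time: 7.98
position: [0.4402, -0.2997, 0.1335]
ee_rot: [180.0, -0.0, 18.8]
force: [-0.1, 0.2, 0.4]
gripper_width: 0.652
finger_force: 0.0
```

```bash
python3 -c "
from h import *
im,d=grab('top','top4')
P=cloud('top',d); hsv=cv2.cvtColor(im,cv2.COLOR_RGB2HSV)
m=(abs(P[...,2]-.018)<.005)&(np.hypot(P[...,0]-.6353,P[...,1]+.1246)<.035)
q=P[m];print('bearing',len(q),q.mean(0),cv2.minEnclosingCircle(q[:,:2].astype(np.float32)))
m=(im.max(-1)<110)&(np.hypot(P[...,0]-.6353,P[...,1]+.1246)<.04)
v,u=np.nonzero(m); print('dark px',len(u), cast('top',u.mean(),v.mean(),.018))
x,y=.638,-.1265
shift((x,y,.14))
"
```

```text
bearing 159 [ 0.63608284 -0.12275231  0.01781998] ((0.6363190412521362, -0.1232352927327156), 0.017945971339941025)
dark px 178 [ 0.63311423 -0.1217339   0.018     ]
t 8.03 pos [ 0.44   -0.2996  0.1329] rot [-1.7996e+02  3.0000e-02  1.8840e+01] w 0.653 F [-0.  -0.   0.4] ff 0.0
(0.638, -0.1265, 0.14) -> [ 0.4866 -0.1997 -0.0144]
```

Request:
play_rows --series '[{"linear": [0.08, -0.034, -0.01], "roll": 0, "grip": -0.3}, {"linear": [0.2, -0.084, -0.01], "roll": 0, "grip": -0.3}, {"linear": [0.32, -0.134, -0.01], "roll": 0, "grip": -0.3}, {"linear": [0.43, -0.18, -0.01], "roll": 0, "grip": -0.3}, {"linear": [0.486, -0.204, -0.01], "roll": 0, "grip": -0.3}, {"linear": [0.486, -0.204, -0.01], "roll": 0, "grip": -0.3}, {"linear": [0.486, -0.204, -0.01], "roll": 0, "grip": -0.3}, {"linear": [0.486, -0.204, -0.01], "roll": 0, "grip": -0.3}]'

```text
time: 9.02
position: [0.6364, -0.1264, 0.138]
ee_rot: [180.0, 0.1, 18.7]
force: [-0.4, 0.0, -0.6]
gripper_width: 0.645
finger_force: 0.0
```

```bash
python3 -c "
from h import *
shift((.637,-.1245,.03),(.637,-.1245,.0065))"
```

```text
t 9.03 pos [ 0.6364 -0.1264  0.138 ] rot [1.7999e+02 8.0000e-02 1.8720e+01] w 0.645 F [-0.4  0.  -0.6] ff 0.0
(0.637, -0.1245, 0.03) -> [ 0.0027 -0.0032  0.2159]
(0.637, -0.1245, 0.0065) -> [ 0.0028 -0.0033  0.2629]
```

Request:
play_rows --series '[{"linear": [0.002, -0.003, 0.05], "roll": 0, "grip": -0.3}, {"linear": [0.002, -0.003, 0.12], "roll": 0, "grip": -0.3}, {"linear": [0.002, -0.003, 0.18], "roll": 0, "grip": -0.3}, {"linear": [0.002, -0.003, 0.22], "roll": 0, "grip": -0.3}, {"linear": [0.002, -0.003, 0.245], "roll": 0, "grip": -0.3}, {"linear": [0.002, -0.003, 0.263], "roll": 0, "grip": -0.3}, {"linear": [0.002, -0.003, 0.263], "roll": 0, "grip": -0.3}, {"linear": [0.002, -0.003, 0.263], "roll": 0, "grip": -0.3}]'

```text
time: 10.02
position: [0.6384, -0.1232, 0.0075]
ee_rot: [180.0, -0.1, 18.8]
force: [-0.6, -0.7, 0.1]
gripper_width: 0.648
finger_force: 0.0
```

Request:
play_rows --series '[{"linear": [0, 0, 0], "roll": 0, "grip": 0}, {"linear": [0, 0, 0], "roll": 0, "grip": 0.5}, {"linear": [0, 0, 0], "roll": 0, "grip": 0.5}, {"linear": [0, 0, 0], "roll": 0, "grip": 0.5}, {"linear": [0, 0, 0], "roll": 0, "grip": 0.5}]' --grip_force 40

```text
time: 10.65
position: [0.6383, -0.1232, 0.0077]
ee_rot: [180.0, -0.1, 18.8]
force: [-1.6, 1.3, 6.0]
gripper_width: 0.387
finger_force: 39.2
```

Held at about bearing width. Lifting straight up.

Request:
play_rows --series '[{"linear": [0, 0, -0.02], "roll": 0, "grip": 0.5}, {"linear": [0, 0, -0.07], "roll": 0, "grip": 0.5}, {"linear": [0, 0, -0.13], "roll": 0, "grip": 0.5}, {"linear": [0, 0, -0.19], "roll": 0, "grip": 0.5}, {"linear": [0, 0, -0.22], "roll": 0, "grip": 0.5}, {"linear": [0, 0, -0.22], "roll": 0, "grip": 0.5}, {"linear": [0, 0, -0.22], "roll": 0, "grip": 0.5}]'

```text
time: 11.52
position: [0.6372, -0.123, 0.1157]
ee_rot: [-180.0, 0.1, 18.8]
force: [-0.2, 0.5, -0.6]
gripper_width: 0.382
finger_force: 39.8
```

```bash
python3 -c "
from h import *
shift((.451,-.013,.118),(.451,-.013,.009))
im,d=grab('side','side5')
cv2.imwrite('pics/c5.png',cv2.resize(im[130:330,340:540,::-1],None,fx=3,fy=3))"
```

```text
t 11.53 pos [ 0.6372 -0.123   0.1157] rot [-1.7996e+02  9.0000e-02  1.8840e+01] w 0.382 F [-0.2  0.5 -0.6] ff 39.8
(0.451, -0.013, 0.118) -> [-0.2815 -0.3285 -0.0039]
(0.451, -0.013, 0.009) -> [-0.2811 -0.3283  0.2141]
```

View pics/c5.png

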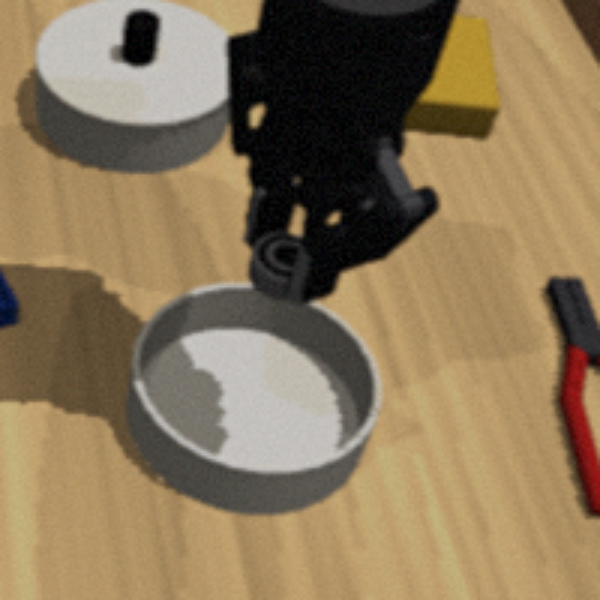

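The bearing is held level between the fingers, crop (280,265), and the tub is empty. I'll carry it to the tray.

Request:
play_rows --series '[{"linear": [-0.04, -0.047, -0.01], "roll": 0, "grip": 0.5}, {"linear": [-0.1, -0.117, -0.01], "roll": 0, "grip": 0.5}, {"linear": [-0.16, -0.187, -0.01], "roll": 0, "grip": 0.5}, {"linear": [-0.22, -0.257, -0.01], "roll": 0, "grip": 0.5}, {"linear": [-0.26, -0.304, -0.01], "roll": 0, "grip": 0.5}, {"linear": [-0.281, -0.328, -0.01], "roll": 0, "grip": 0.5}, {"linear": [-0.281, -0.328, 0.04], "roll": 0, "grip": 0.5}, {"linear": [-0.281, -0.328, 0.1], "roll": 0, "grip": 0.5}]'

```text
time: 12.58
position: [0.4532, -0.0134, 0.0663]
ee_rot: [180.0, -0.1, 18.8]
force: [0.9, -0.2, -0.9]
gripper_width: 0.383
finger_force: 39.8
```

Request:
play_rows --series '[{"linear": [0, 0, 0], "roll": 0, "grip": 0.5}, {"linear": [0, 0, 0.03], "roll": 0, "grip": 0.5}, {"linear": [0, 0, 0.05], "roll": 0, "grip": 0.5}, {"linear": [0, 0, 0.05], "roll": 0, "grip": 0.5}, {"linear": [0, 0, 0.05], "roll": 0, "grip": 0.5}]'

```text
time: 13.2
position: [0.4523, -0.0133, 0.0423]
ee_rot: [180.0, -0.0, 18.8]
force: [0.6, -0.6, -0.7]
gripper_width: 0.386
finger_force: 39.9
```

```bash
python3 -c "
from h import *
shift((.451,-.013,.0085))
im,d=grab('side','side6')
cv2.imwrite('pics/c6.png',cv2.resize(im[130:330,210:410,::-1],None,fx=3,fy=3))"
```

```text
t 13.2 pos [ 0.4523 -0.0133  0.0423] rot [ 1.7999e+02 -3.0000e-02  1.8830e+01] w 0.386 F [ 0.6 -0.6 -0.7] ff 39.9
(0.451, -0.013, 0.0085) -> [-0.0023 -0.0015  0.0675]
```

View pics/c6.png

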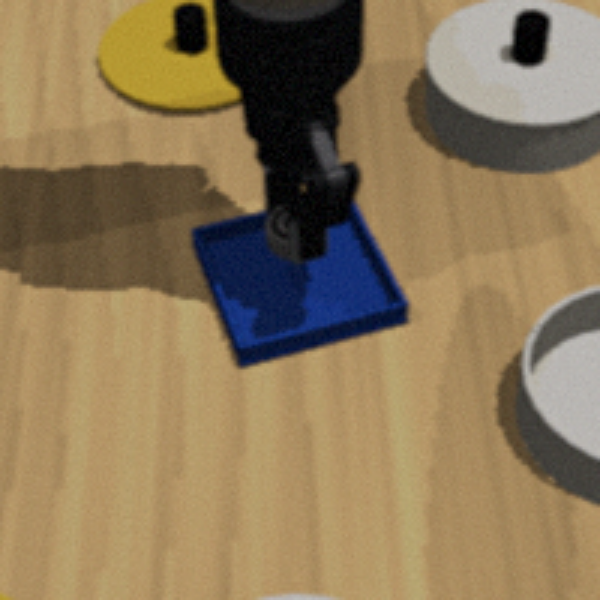

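The bearing hangs over the middle of the tray, at crop (285,230). Lowering.

Request:
play_rows --series '[{"linear": [-0.001, 0, 0.025], "roll": 0, "grip": 0.5}, {"linear": [-0.001, 0, 0.045], "roll": 0, "grip": 0.5}, {"linear": [-0.001, 0, 0.058], "roll": 0, "grip": 0.5}, {"linear": [-0.001, 0, 0.068], "roll": 0, "grip": 0.5}, {"linear": [-0.001, 0, 0.068], "roll": 0, "grip": 0.5}, {"linear": [-0.001, 0, 0.068], "roll": 0, "grip": 0.5}]'

```text
time: 14.0
position: [0.4516, -0.0134, 0.0077]
ee_rot: [-180.0, -0.0, 18.8]
force: [-0.4, -0.1, -1.3]
gripper_width: 0.387
finger_force: 40.0
```

Request:
play_rows --series '[{"linear": [0, 0, 0], "roll": 0, "grip": 0.1}, {"linear": [0, 0, 0], "roll": 0, "grip": -0.1}, {"linear": [0, 0, 0], "roll": 0, "grip": -0.2}, {"linear": [0, 0, 0], "roll": 0, "grip": -0.2}, {"linear": [0, 0, 0], "roll": 0, "grip": -0.2}]'

```text
time: 14.62
position: [0.4515, -0.0134, 0.0078]
ee_rot: [-180.0, 0.0, 18.8]
force: [0.2, -0.9, 0.2]
gripper_width: 0.601
finger_force: 0.0
```

Request:
play_rows --series '[{"linear": [0, 0, -0.03], "roll": 0, "grip": -0.2}, {"linear": [0, 0, -0.09], "roll": 0, "grip": -0.2}, {"linear": [0, 0, -0.18], "roll": 0, "grip": -0.2}, {"linear": [0, 0, -0.28], "roll": 0, "grip": -0.2}, {"linear": [0, 0, -0.38], "roll": 0, "grip": -0.2}, {"linear": [0.1, 0.1, -0.4], "roll": 0, "grip": -0.2}, {"linear": [0.2, 0.2, -0.4], "roll": 0, "grip": -0.2}, {"linear": [0.2, 0.2, -0.4], "roll": 0, "grip": -0.2}]'

```text
time: 15.62
position: [0.581, -0.0779, 0.2077]
ee_rot: [179.9, -0.1, 18.7]
force: [-0.7, 0.6, -0.4]
gripper_width: 0.602
finger_force: 0.0
```

```bash
python3 -c "
from h import *
shift()
im,d=grab('side','side7')
P=cloud('side',d); hsv=cv2.cvtColor(im,cv2.COLOR_RGB2HSV)
m=(hsv[...,1]<60)&(hsv[...,2]>70)&(np.hypot(P[...,0]-.44,P[...,1]+.3)<.09)&(P[...,2]<.015)
q=P[m]; A=np.c_[q[:,:2]-[.44,-.3],np.ones(len(q))]; print('lid',len(q),np.linalg.lstsq(A,q[:,2],rcond=None)[0], cv2.minEnclosingCircle(q[:,:2].astype(np.float32)))
m=(abs(P[...,2]-.018)<.004)&(np.hypot(P[...,0]-.451,P[...,1]+.013)<.035)
q=P[m];print('bearing',len(q),q.mean(0),cv2.minEnclosingCircle(q[:,:2].astype(np.float32)))
"
```

```text
t 15.62 pos [ 0.581  -0.0779  0.2077] rot [ 1.7993e+02 -7.0000e-02  1.8720e+01] w 0.602 F [-0.7  0.6 -0.4] ff 0.0
lid 6657 [ 0.00349414 -0.00146208  0.00791312] ((0.4409904479980469, -0.2980358302593231), 0.07096446305513382)
bearing 223 [ 0.45239946 -0.01601796  0.0170937 ] ((0.4524480998516083, -0.014843504875898361), 0.018028520047664642)
```

View pics/side7.png

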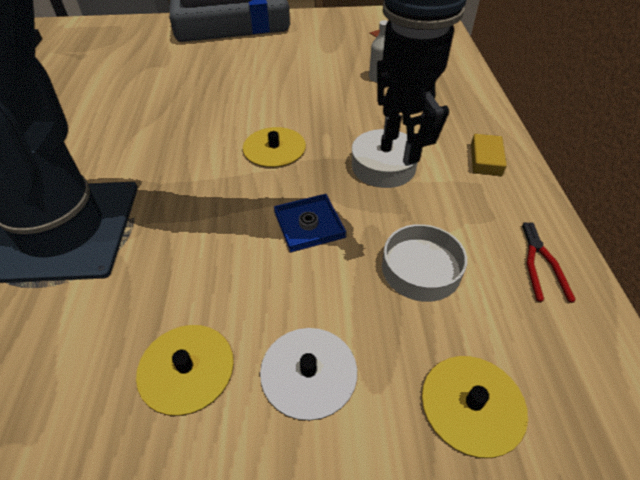

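The bearing lies flat in the tray at about (309,220), with its top measured at 17 mm (18 mm expected). The lid lies flat with its knob up at about (308,370), and the arm touches nothing.

```bash
python3 -c "
from h import *
print(job.finish_job())"
```

```text
the job is handed in; nothing more can be done
None
```

The bearing was in the right tub and now lies flat in the blue tray; lid_2 lies knob up on the bench, lid_1 and the yellow lids were left alone, and the job was handed in at about 15.6 s.

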